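Pour the chilling balls from the jug into the bowl

TASK

Lift the green jug by its handle, turn it while still upright so that its spout faces the blue bowl, then tilt it and pour the four steel chilling balls out over the spout, from close above the bowl, so that all end up in the bowl. Then stand the empty jug upright, wholly on the round cork mat, and let go; leave the bowl, the glasses, the spatula and the whisk where they are.

Things in the scene. Friction and masses are not known exactly. Their poses are not given: they have to be found in the camera images.
- jug: Green plastic jug holding the balls, 110 mm tall, about 0.25 kg; outer diameter 60 mm at the foot, flaring evenly to 95 mm at the rim; wall 4 mm. Origin: centre of its underside; z up, +x to the spout, -x to the handle. The balls start to roll out at about 85 degrees of tilt, 100 empties it.
- jug_spout (a point): The outer lip of the jug's spout, at (64, 0, 112) mm in the jug's frame: an open channel 35 mm wide inside, rising outward from the rim.
- jug_grip (a point): Middle of the upright part of the D-shaped handle, at (-86, 0, 66) mm in the jug's frame. That bar is 16 mm wide in y (pinch it so), 12 mm thick in x, from z = 27 to 102 mm, about 40 mm clear of the body; level bars 10 mm thick join it to the body at z = 97 and 32 mm.
- bowl: Blue ceramic cereal bowl, loose, 156 mm across its rim, 60 mm tall, 0.4 kg. Origin: centre of its underside, which stands on the draining board, 10 mm above the work surface; z up. It may be on the left or the right.
- mat: Round cork mat, fixed on the draining board, 130 mm across, 6 mm thick. Origin: centre of its underside, 10 mm above the work surface (so its top is at 16 mm). It is on the side opposite the bowl.
- ball0_center (a point): Centre of one of the four steel chilling balls, 16 mm across, 17 g, at first lying in the jug.
- ball1_center (a point): Centre of one of the four steel chilling balls, 16 mm across, 17 g, at first lying in the jug.
- ball2_center (a point): Centre of one of the four steel chilling balls, 16 mm across, 17 g, at first lying in the jug.
- ball3_center (a point): Centre of one of the four steel chilling balls, 16 mm across, 17 g, at first lying in the jug.
- glass_a: Clear glass tumbler, 68 mm across, 110 mm tall, at the far edge of the board, upright. Origin: centre of its underside. To be left alone.
- glass_b: The other tumbler, alike. To be left alone.
- spatula: Beech spatula, 260 mm long, lying flat across at the far left. To be left alone.
- whisk: Steel whisk, 210 mm long, 45 mm across, lying across at the far right. To be left alone.
There are look-alikes about, which are no part of the job. There is more than one size of the jug; the job needs the smaller.

How it is judged:
By the outcome, as a careful person would: the job done as asked, in the order asked, and still so for the second after the job is handed in, with the robot touching nothing.
It also fails if it takes over 69 s, if anything falls off the work surface, if the arm or the gripper's body presses on something with over 40 N, if the wrist force passes 120 N, or if a joint passes its speed limit or range.

ROBOT

A 6-joint arm with a two-finger parallel gripper is mounted at the origin on the work surface. World frame = base frame: x ahead of the robot, y to its left, z up, the work surface at z = 0. Lengths are in mm, angles in degrees, forces in N, time in s.
With the tool pointing down it reaches from about 300 to 850 mm from the base axis. Payload 4.2 kg.
Tool frame: the origin (TCP) lies midway between the tips of the shut fingers; the grasp point (between the pads) lies 19 mm behind it (env.grasp_offset is the distance from the TCP to the grasp point, in mm); z points along the fingers, y is the line along which they close (so a half turn about z gives the same grasp; the last joint's range is limited). The gripper opens to 91 mm and grips with 3 to 60 N. Pads are 32 mm wide; open, the fingers measure 118 mm over their backs; the gripper's body (76 mm by 178 mm) begins 60 mm behind the grasp point.
Start: joints at [-67.38, 18.312, 89.639, -0, 72.044, -1.146], TCP at [231.734, -526.253, 213.976] pointing down, gripper open.
Joint ranges: [-177.97, 177.97], [-48.28, 115.42], [12.27, 149.76], [-77.06, 257.06], [2.81, 150.46], [-146.56, 146.56]. Speed limits (degrees/s): [147.25, 147.25, 180, 180, 180, 180].

INTERFACE

Orientations are given as [roll, pitch, yaw] about the fixed x, y, z axes, in that order (R = Rz(yaw) Ry(pitch) Rx(roll)).
In Python, from workcell import env, optics gives the robot as it stands. The module is installed in compiled form; this text tells all that it offers.
- The arm moves only by the tool send_rows, never from a script. Its argument "targets" is a list that holds one entry, the list of rows, each a list of 7 numbers: the turn, a rotation vector about the world's x, y, z scaled (see below), then the shift along the world's x, y, z scaled (see below), then the closure, from -1 (fully open) to 1 (shut). In form: [[[rx, ry, rz, x, y, z, gripper], ...]]. A call has 1 to 12 rows; each row shifts and turns the commanded pose from where the row before left it; what a row does not reach is not made up. The controller multiplies each number of a shift by 0.2 m and each number of a turn by pi/2 rad. A row lasts 1/10 s, in which the tool goes at most 50 mm and 8.59 degrees, less where a joint would pass 70% of its speed; a pose out of reach is approached as far as the arm can. A call with a number of a shift or a turn outside -1 to 1 is refused whole. A call with a gripper value outside its range is refused whole. The fingers move at their own pace and stop on an object; "grip_force" is the grip in N (left out, the last holds). Time passes only in rows, so rows that do not move let the fingers close. It gives the time, the measured TCP pose, the force, the opening and the grip force at its end, in the units of the state.
- env.state(): the state, without advancing time (a new reading comes with each control period).
- optics.grab_frame(name): name is "scene" or "side" or "wrist"; returns (picture, depth): 480x640x3 uint8, red, green, blue; 480x640 float32, mm along the optical axis (not along the pixel's ray), 0 where there is no reading.
- optics.camera_info(name): a dict with "camera_matrix" (3x3 intrinsics, pixels), "R" (3x3) and "t" (3): a world point X has camera coordinates R X + t; the wrist camera has in their place "mount" (4x4, takes a point from camera to tool coordinates, whose origin is the TCP and whose axes are the flange's). Camera axes: x right, y down, z forward; pixel columns grow to the right and rows downward; lengths in mm; the calibration is good to about 2 mm. A picture is of the moment at which its call begins: read the wrist's pose just before it. camera_info takes no time and is no camera call.
- env.job_done(): hands the job in; it is judged then, once.
Trained networks look in the newest picture that a camera, given by its name, has taken for a name from the list of things; names that differ only in an ending like _2 or _b are one class to them, and where a whole thing is asked for, a point or a joint stands for the part that bears it (a point fixed in the world has none). Each returns a list of dicts, best first, with "conf" (0 to 1); they miss things now and then, are a little off and sometimes report something else, mostly with a low value. They report only what shows in the picture. A call takes as long as a camera call. They do not tell look-alikes from the thing itself.
- optics.silhouettes(camera, name): "mask" (480x640 bool, what is visible of it) and "at" ([column, row] in pixels, amid what is visible of it).
- optics.place_of(camera, name): "at" ([column, row] in pixels: a listed point, or the origin of a listed thing).
The state is a dict: "time_s": time; "qpos": joint angles; "qvel": joint speeds; "effort": joint torques, N m; "ee_pos": TCP position; "ee_rot": TCP orientation; "force": force on the tool from outside, world axes, zero at the start; "torque": the same for the moment, N m; "gripper_width": finger opening in mm; "gripper_force": force on a finger pad.
Only numpy, scipy, OpenCV 4.12 (cv2) and the standard library are available. Lean on these libraries where they do the work, as an engineer would, in place of code of your own. Each camera call takes 0.05 s, during which the arm holds its last target. There are 200 camera calls.

## Working session

There is one attempt and no reset: what is moved stays moved. The work goes in short steps, Python scripts to look and compute and a tool call to move; the robot and the scene stay as the last step left them, time stands still between calls to the robot, and variables do not carry over. Pictures are saved under pics/ and viewed, at most 10 in all, crops included, and the job is handed in when it is done.

Besides the shell and the picture viewer there is one more tool, called after ">>>" as a command line: name --argument value ..., lists and objects as JSON in quotes. send_rows: Moves the arm, as the interface text tells. Its arguments: {"type":"object","properties":{"targets":{"type":"array"},"grip_force":{"type":"number"}},"required":["targets"]}

```bash
mkdir -p pics
cat > h.py <<'E'
import numpy as np, cv2
from workcell import env, optics
from scipy.spatial.transform import Rotation as Ro
def pts(cam, depth, mask=None):
    i=optics.camera_info(cam); K=np.array(i["camera_matrix"]); R=np.array(i["R"]); t=np.array(i["t"])
    v,u=np.nonzero((depth>0)&(mask if mask is not None else True)); z=depth[v,u]
    c=np.stack([(u-K[0,2])*z/K[0,0],(v-K[1,2])*z/K[1,1],z],1)
    return (c-t)@R, u, v
def proj(cam,X):
    i=optics.camera_info(cam); c=np.array(i["R"])@np.array(X)+np.array(i["t"]); p=np.array(i["camera_matrix"])@c; return p[:2]/p[2]
E
python3 - <<'E'
from h import *
s=env.state(); print(s, env.grasp_offset)
for c in ("scene","side"):
    im,d=optics.grab_frame(c); np.savez(f"{c}0.npz",im=im,d=d)
    cv2.imwrite(f"pics/{c}0.png",im[...,::-1])
    print(c, optics.camera_info(c))
    for n in ("jug","bowl","mat"):
        for r in optics.silhouettes(c,n):
            P,u,v=pts(c,d,r["mask"])
            print(c,n,round(r["conf"],2),np.round(r["at"]),r["mask"].sum(),np.round(np.percentile(P,[2,50,98],axis=0)).tolist() if len(P) else None)
    for n in ("jug","jug_spout","jug_grip","bowl","mat"):
        print(c,n,[(round(r["conf"],2),np.round(r["at"]).tolist()) for r in optics.place_of(c,n)])
E
```

```text
{'time_s': 0.0, 'qpos': array([-6.73807339e+01,  1.83503586e+01,  8.97059173e+01, -2.11448724e-03,
        7.20433630e+01, -1.14671338e+00]), 'qvel': array([ 0.07008958,  0.01351502, -0.03066675,  0.19682791,  0.02307156,
        0.06674006]), 'effort': array([ 2.06383957e-03, -4.12465417e+01, -2.31970632e+01,  7.27993716e-02,
        4.54833987e-02, -1.42139929e-04]), 'ee_pos': array([ 231.51586714, -525.78432915,  213.13644679]), 'ee_rot': array([-1.79900341e+02,  1.59211475e-05,  2.37666331e+01]), 'force': array([ 0.28833153, -0.16109482, -0.46104203]), 'torque': array([ 0.02665372, -0.03110758,  0.02055542]), 'gripper_force': 0.0, 'gripper_width': 91.3949058358661} 18.8
scene {'camera_matrix': array([[496.30653263,   0.        , 329.47930332],
       [  0.        , 496.30653263, 233.32882076],
       [  0.        ,   0.        ,   1.        ]]), 'R': array([[-0.29804393,  0.95439433, -0.01735766],
       [ 0.79134082,  0.23687395, -0.5636226 ],
       [-0.53380663, -0.18172012, -0.82585003]]), 't': array([ 146.05132716, -300.45148454, 1515.82690017])}
scene jug 0.93 [348. 271.] 1
[... 870 characters left out ...]
 [-0.28740389,  0.62064206, -0.72952206],
       [ 0.31686943, -0.65715822, -0.68391289]]), 't': array([ 432.35100465,  239.72317659, 1447.81712824])}
side jug 0.8 [451. 218.] 679 [[70.0, -428.0, -2.0], [223.0, -292.0, 131.0], [268.0, 28.0, 361.0]]
side bowl 0.83 [255. 334.] 2773 [[461.0, 205.0, 12.0], [541.0, 256.0, 36.0], [597.0, 343.0, 71.0]]
side mat 0.94 [338. 210.] 926 [[506.0, -343.0, 10.0], [562.0, -282.0, 16.0], [620.0, -225.0, 22.0]]
side jug [(0.77, [465.0, 243.0]), (0.64, [294.0, 291.0])]
side jug_spout [(0.79, [453.0, 181.0]), (0.71, [266.0, 247.0])]
side jug_grip [(0.64, [324.0, 278.0]), (0.61, [496.0, 244.0])]
side bowl [(0.9, [255.0, 351.0])]
side mat [(0.87, [339.0, 214.0])]
```

Run:
```python
import cv2,numpy as np
a=cv2.imread("pics/scene0.png");b=cv2.imread("pics/side0.png")
cv2.imwrite("pics/both.png",np.hstack([cv2.resize(a[190:350,260:460],(400,320)),cv2.resize(b[170:330,200:400],(400,320))]))
```

```text
(no output)
```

View pics/scene0.png

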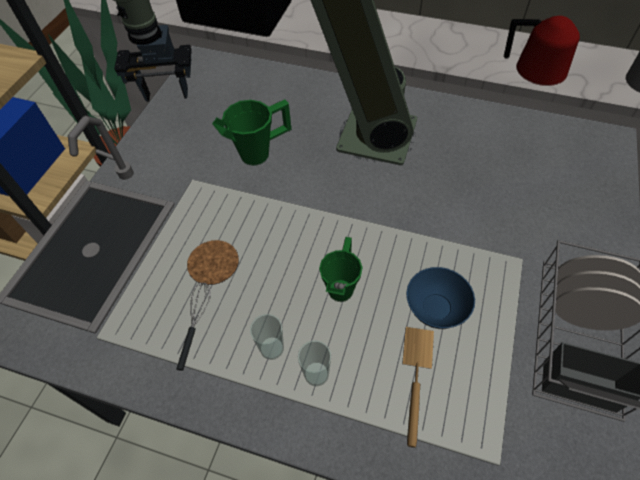

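View pics/both.png

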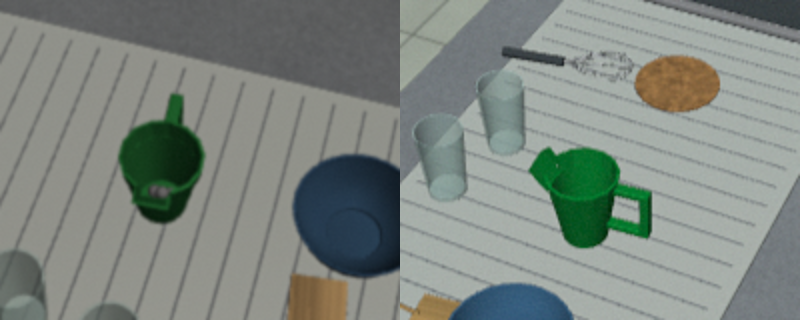

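View pics/side0.png

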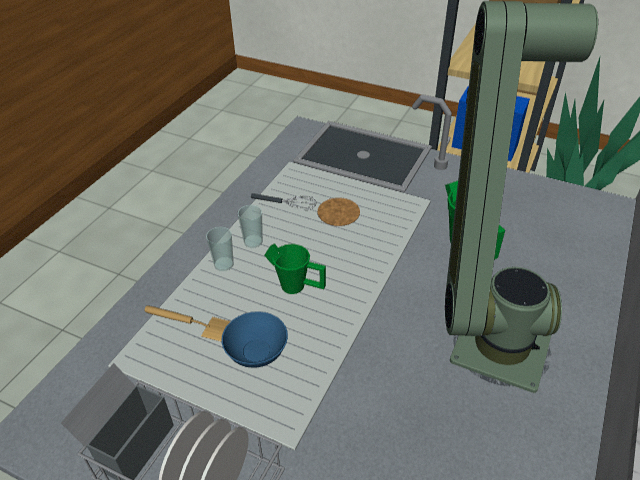

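```bash
cat >> h.py <<'E'
def ray(cam,uv,z):
    i=optics.camera_info(cam); K=np.array(i["camera_matrix"]); R=np.array(i["R"]); t=np.array(i["t"])
    d=R.T@np.linalg.solve(K,[uv[0],uv[1],1]); o=-R.T@t; return o+d*(z-o[2])/d[2]
E
python3 - <<'E'
from h import *
from scipy.optimize import least_squares
for c,n,uv,z in [("scene","jug",(346,290),10),("scene","grip",(348,248),76),("side","jug",(294,291),10),("side","spout",(266,247),122),("side","grip",(324,278),76),
  ("scene","bowl",(434,308),10),("side","bowl",(255,351),10),("scene","mat",(209,261),10),("side","mat",(339,214),10)]:
    print(c,n,np.round(ray(c,uv,z),1))
A=[]
for c in ("scene","side"):
    f=np.load(c+"0.npz"); im=f["im"].astype(int); g=(im[...,1]>im[...,0]+25)&(im[...,1]>im[...,2]+15)
    P,u,v=pts(c,f["d"],g); P=P[(abs(P[:,0]-520)<130)&(abs(P[:,1]-40)<110)&(P[:,2]>14)&(P[:,2]<135)]; print(c,len(P)); A.append(P)
    # rows
for P,c in zip(A,("scene","side")):
    for z0,z1 in ((112,125),(60,90),(14,40)):
        Q=P[(P[:,2]>z0)&(P[:,2]<z1)]; print(c,z0,np.round(Q.min(0)),np.round(Q.max(0)))
P=np.vstack(A)
def sdf(p,P):
    x,y,a=p; c,s=np.cos(a),np.sin(a); q=P[:,:2]-[x,y]; X=q@[c,s]; Y=q@[-s,c]; Z=P[:,2]-10
    r=np.hypot(X,Y); ro=30+17.5*Z/110
    cup=np.where(r>ro-2,r-ro,ro-4-r); cup=np.where((r<ro-4)&(Z<12),Z-4,cup)
    def box(cx,cz,hx,hy,hz):
        d=np.stack([abs(X-cx)-hx,abs(Y)-hy,abs(Z-cz)-hz],1); return np.linalg.norm(np.maximum(d,0),axis=1)+np.minimum(d.max(1),0)
    return np.minimum.reduce([abs(cup),abs(box(-86,64.5,6,8,37.5)),abs(box(-63,97,20,8,5)),abs(box(-63,32,20,8,5)),abs(box(54,105,10,20,9))])
for a0 in (-.6,-.2,.2):
    r=least_squares(sdf,[530,38,a0],args=(P,),loss="soft_l1",f_scale=3); print(np.round(r.x,3),np.degrees(r.x[2]),r.cost, np.median(abs(sdf(r.x,P))))
B=[]
for c in ("scene","side"):
    f=np.load(c+"0.npz"); im=f["im"].astype(int); g=(im[...,2]>im[...,0]+25)
    P,u,v=pts(c,f["d"],g); P=P[(abs(P[:,0]-520)<120)&(abs(P[:,1]-277)<120)&(P[:,2]>60)&(P[:,2]<80)]
    k=least_squares(lambda p:np.hypot(P[:,0]-p[0],P[:,1]-p[1])-75,[520,277],loss="soft_l1",f_scale=3); print(c,"bowl rim",k.x)
E
```

```text
scene jug [543.3  58.9  10. ]
scene grip [466.3  40.8  76. ]
side jug [535.5  61.8  10. ]
side spout [620.4  45.  122. ]
side grip [456.3  42.4  76. ]
scene bowl [529.  271.8  10. ]
side bowl [530.6 275.4  10. ]
scene mat [ 564.5 -297.1   10. ]
side mat [ 557.4 -277.    10. ]
scene 1296
side 1840
scene 112 [460.  -2. 112.] [617.  95. 125.]
scene 60 [467.   8.  60.] [589.  84.  90.]
scene 14 [518.  17.  14.] [579.  73.  40.]
side 112 [457.  -3. 112.] [616.  97. 125.]
side 60 [456.   3.  60.] [590.  89.  90.]
side 14 [459.  31.  14.] [570.  82.  40.]
[548.485  46.887   1.602] 91.7970598625656 43399.24292692767 1.374288299147139
[5.49606e+02 4.69120e+01 9.50000e-02] 5.424896859327979 3907.7689904890185 1.0761433176270039
[5.49723e+02 4.72620e+01 9.60000e-02] 5.515554544629912 3881.9663532076606 1.1001981787251687
scene bowl rim [528.97274035 277.27203746]
side bowl rim [525.44564436 276.7854527 ]
```

>>> send_rows --targets '[[[0,0,-0.017,0.09,0.22,0.05,-1],[0,0,-0.017,0.09,0.22,0.05,-1],[0,0,-0.017,0.09,0.22,0.05,-1],[0,0,-0.017,0.09,0.22,0.05,-1],[0,0,-0.017,0.07,0.23,0.03,-1],[0,0,-0.017,0.07,0.23,0.03,-1],[0,0,-0.017,0.05,0.24,0.03,-1],[0,0,-0.017,0.05,0.24,0.03,-1],[0,0,-0.017,0.05,0.24,0,-1],[0,0,-0.017,0.04,0.24,0,-1],[0,0,-0.017,0.04,0.24,0,-1],[0,0,-0.017,0.04,0.24,0,-1]]]'

```text
time_s: 2.1
ee_pos: [385.6, 31.7, 278.4]
ee_rot: [180.0, -0.1, 5.3]
force: [1.8, -1.0, 0.2]
gripper_width: 90.8
gripper_force: 0.0
```

```bash
cat > st.py <<'E'
from h import *
import json
s=env.state(); print(s["time_s"],np.round(s["qpos"],2).tolist(),np.round(s["ee_pos"],1),np.round(s["ee_rot"],1),np.round(s["force"],1),round(s["gripper_width"],1),round(s["gripper_force"],1))
open("log.txt","a").write(json.dumps([s["qpos"].tolist(),s["ee_pos"].tolist(),s["ee_rot"].tolist()])+"\n")
E
python3 st.py
```

```text
2.1 [3.01, -1.41, 104.34, -0.02, 76.99, 87.67] [385.6  31.7 278.4] [ 1.8e+02 -1.0e-01  5.3e+00] [ 1.8 -1.   0.2] 90.8 0.0
```

>>> send_rows --targets '[[[0.008,-0.083,0,0,0,0,-1],[0.008,-0.083,0,0,0,0,-1],[0.008,-0.083,0,0,0,0,-1],[0.008,-0.083,0,0,0,0,-1],[0,0,0,0,0,0,-1],[0,0,0,0,0,0,-1]]]'

```text
time_s: 2.7
ee_pos: [385.9, 29.7, 278.8]
ee_rot: [-180.0, -30.0, 5.4]
force: [0.9, -0.2, 0.4]
gripper_width: 91.2
gripper_force: 0.0
```

```bash
python3 st.py
cat > fit.py <<'E'
import json,numpy as np
from scipy.optimize import least_squares
from scipy.spatial.transform import Rotation as Ro
D=[json.loads(l) for l in open("log.txt")]+[[[-67.38,18.312,89.639,0,72.044,-1.146],[231.734,-526.253,213.976],[180,0,23.766]]]
def fk(q,p):
    h,a1,L2,a3,d4,d6=p; r=np.radians(q)
    rot=lambda ax,a: Ro.from_rotvec(np.array(ax)*a)
    R=rot([0,0,1.],r[0]); x=np.array([0,0,h])+R.apply([a1,0,0])
    R=R*rot([0,1.,0],r[1]); x=x+R.apply([0,0,L2])
    R=R*rot([0,1.,0],r[2]); x=x+R.apply([a3,0,d4])
    R=R*rot([0,0,1.],r[3])*rot([0,1.,0],r[4]); x=x+R.apply([0,0,d6])
    R=R*rot([0,0,1.],r[5]-np.pi/2) ; return x,R
def res(p): return np.concatenate([fk(d[0],p)[0]-d[1] for d in D]+[0.001*(np.array(p)-[300,50,400,0,400,250])])
if __name__=="__main__":
    r=least_squares(res,[300,50,400,0,400,250]); print(np.round(r.x,1),np.round(r.fun[:-6],1))
    for d in D: print(((fk(d[0],r.x)[1]).inv()*Ro.from_euler("xyz",d[2],degrees=True)).as_rotvec(degrees=True).round(1))
E
python3 fit.py
```

```text
2.7 [0.57, -17.33, 122.84, 3.49, 44.61, 83.35] [385.9  29.7 278.8] [-180.   -30.     5.4] [ 0.9 -0.2  0.4] 91.2 0.0
[351.8  23.1 648.3 243.9 445.  385.9] [  0.7 -11.5  -1.8  -0.1  -9.4   3.6 -10.6  -4.5  -1.9]
[ -0.   0. 180.]
[ -0.   0. 180.]
[   0.   -0. -180.]
```

>>> send_rows --targets '[[[0.005,-0.055,0,0.01,0,-0.16,-1],[0.005,-0.055,0,0.02,0,-0.16,-1],[0,0,0,0.02,0,-0.16,-1],[0,0,0,0.02,0.01,-0.16,-1],[0,0,0,0,0,0,-1],[0,0,0,0,0,0,-1]]]'

```text
time_s: 3.3
ee_pos: [401.7, 34.9, 164.6]
ee_rot: [-179.4, -40.0, 5.5]
force: [-0.5, 0.4, 0.1]
gripper_width: 91.5
gripper_force: 0.0
```

```bash
python3 st.py; sed -i 's/h,a1,L2,a3,d4,d6=p/h,a1,L2,a3,d4,d6,b=p/; s/apply(\[a1,0,0\])/apply([a1,b,0])/; s/\[300,50,400,0,400,250\]/[300,50,400,0,400,250,11]/g; s/:-6\]/:-7]/; s/r\[5\]-np.pi/r[5]+np.pi/' fit.py; python3 fit.py
```

```text
3.3 [-0.25, -9.92, 142.63, 29.93, 8.64, 55.94] [401.7  34.9 164.6] [-179.4  -40.     5.5] [-0.5  0.4  0.1] 91.5 0.0
[140.3   0.  591.8  25.2 417.  335.7  11.5] [ 0.  0.  0.  0.  0. -0. -0.  0.  0. -0.  0. -0.]
[ 0.  0. -0.]
[ 0.  0. -0.]
[ 0.  0. -0.]
[0. 0. 0.]
```

```bash
cat > ik.py <<'E'
from fit import *
P=least_squares(res,[300,50,400,0,400,250,11]).x
LO=np.array([-177.97,-48.28,12.27,-77.06,2.81,-146.56]);HI=np.array([177.97,115.42,149.76,257.06,150.46,146.56])
def ik(x,R):
    """all solutions (deg) with j4 no-flip/flip; elbow-up"""
    h,a1,L2,a3,d4,d6,b=P; w=np.array(x)-d6*R.apply([0,0,1]); out=[]
    rr=np.hypot(w[0],w[1]); 
    if rr<abs(b): return out
    q1=np.arctan2(w[1],w[0])-np.arcsin(b/rr); r=np.sqrt(rr**2-b*b)-a1; z=w[2]-h
    L3=np.hypot(a3,d4); g=np.arctan2(a3,d4); D=np.hypot(r,z); c=(D*D-L2**2-L3**2)/(2*L2*L3)
    if abs(c)>1: return out
    e=np.arccos(c); q3=e-g; q2=np.arctan2(r,z)-np.arctan2(L3*np.sin(e),L2+L3*np.cos(e))
    R3=Ro.from_euler("z",q1)*Ro.from_euler("y",q2+q3); M=(R3.inv()*R).as_matrix()
    q5=np.arccos(np.clip(M[2,2],-1,1)); q4=np.arctan2(M[1,2],M[0,2]); q6=np.arctan2(M[2,1],-M[2,0])-np.pi/2
    for k in (-360,0,360):
        for m in (-360,0,360):
            q=np.degrees([q1,q2,q3,q4,q5,q6]); q[0]=(q[0]+180)%360-180; q[3]+=k; q[5]+=m
            if ((q>LO)&(q<HI)).all(): out.append(q)
    return out
def tool(jugpos,psi,tilt,phi0,s=1):
    """jug origin, yaw, tilt(deg) -> TCP, R. s=-1: hand turned half round"""
    RJ=Ro.from_euler("z",psi,degrees=True)*Ro.from_euler("y",tilt,degrees=True)
    f=np.radians(phi0); zt=np.array([np.cos(f),0,-np.sin(f)]); y=np.array([0,-s,0]); x=np.cross(y,zt)
    R=RJ*Ro.from_matrix(np.stack([x,y,zt],1)); return np.array(jugpos)+RJ.apply(np.array([-86,0,66])+18.8*zt),R
def lipjug(lip,psi,tilt):
    RJ=Ro.from_euler("z",psi,degrees=True)*Ro.from_euler("y",tilt,degrees=True); return np.array(lip)-RJ.apply([64,0,112])
E
python3 - <<'E'
from ik import *
for d in D: print(np.round(ik(d[1],Ro.from_euler("xyz",d[2],degrees=True)),1).tolist())
bowl=np.array([528,277.]);mat=np.array([565,-284.])
for phi in (20,30,40,45,50,55,60,65,70,75,80,90):
  for s in (1,-1):
    g=ik(*tool([549.6,47.1,10],5.4,0,phi,s)); 
    for q in g: print(phi,s,"grasp",np.round(q).tolist())
    if not g: print(phi,s,"no"); continue
    row=[]
    for psi in range(-180,180,15):
        u=np.array([np.cos(np.radians(psi)),np.sin(np.radians(psi))])
        ok=True; m=[]
        for t,z in ((0,210),(30,170),(60,120),(85,95),(100,92),(106,92)):
            back=60+40*(z-92)/118
            qs=ik(*tool(lipjug([*(bowl-u*min(back,90)+0),z],psi,t),psi,t,phi,s))
            if not qs: ok=False;break
            m.append(max(min((q-LO).min(),(HI-q).min()) for q in qs))
        if ok: row.append((psi,round(min(m))))
    print("  pour",row)
    print("  place",[(psi,round(max(min((q-LO).min(),(HI-q).min()) for q in qq))) for psi in range(-180,180,15) if (qq:=ik(*tool([*mat,16],psi,0,phi,s)))])
E
```

```text
[[3.0, -1.4, 104.3, -0.0, 77.0, 87.7]]
[[0.6, -17.3, 122.8, 3.5, 44.6, 83.3]]
[[-0.2, -9.9, 142.6, 29.9, 8.6, 55.9]]
[[-67.4, 18.3, 89.6, 0.0, 72.1, -1.1]]
20 1 no
20 -1 no
30 1 no
30 -1 no
40 1 no
40 -1 no
45 1 grasp [2.0, 16.0, 150.0, 175.0, 30.0, -88.0]
  pour [(45, 5), (60, 16), (75, 30), (90, 34), (105, 27), (120, 20), (135, 12), (150, 3)]
  place [(-180, 29), (-165, 27), (-150, 20), (-135, 15), (-120, 11), (-105, 8), (-90, 7), (-75, 7), (-45, 14), (-30, 11), (-15, 12), (0, 18), (15, 27), (30, 37), (45, 49), (60, 60), (75, 63), (90, 52), (105, 42), (120, 33), (135, 26), (150, 22), (165, 24)]
45 -1 grasp [2.0, 16.0, 150.0, 175.0, 30.0, 92.0]
  pour [(-90, 27), (-75, 45), (-60, 42), (-45, 37), (-30, 30), (-15, 22), (0, 10)]
  place [(-180, 29), (-165, 38), (-150, 48), (-135, 44), (-120, 38), (-105, 30), (-90, 21), (-75, 7), (-45, 14), (-30, 11), (-15, 12), (0, 18), (15, 11), (30, 8), (45, 8), (60, 11), (75, 14), (90, 19), (105, 25), (120, 33), (135, 26), (150, 22), (165, 24)]
50 1 grasp [2.0, 13.0, 146.0, 173.0, 19.0, -86.0]
  pour [(30, 3), (45, 8), (60, 18), (75, 30), (90, 31), 
[... 4696 characters left out ...]
35, 10), (60, 2), (75, 11), (90, 11), (105, 3)]
  place [(-180, 32), (-165, 19), (-150, 5), (-75, 3), (-60, 20), (-45, 37), (-30, 44), (-15, 45), (0, 46), (15, 48), (30, 50), (45, 52), (60, 54), (75, 55), (90, 57), (105, 58), (120, 59), (135, 60), (150, 59), (165, 45)]
90 -1 grasp [3.0, 18.0, 116.0, 0.0, 46.0, -92.0]
  pour [(-180, 2), (-165, 11), (-150, 10), (-135, 12), (-120, 17), (-105, 25), (-90, 34), (-75, 41), (-60, 34), (-45, 25), (-30, 16), (-15, 7), (60, 2)]
  place [(-180, 59), (-165, 59), (-150, 57), (-135, 56), (-120, 54), (-105, 53), (-90, 51), (-75, 49), (-60, 47), (-45, 45), (-30, 44), (-15, 42), (0, 25), (15, 8), (90, 1), (105, 15), (120, 28), (135, 41), (150, 55), (165, 60)]
```

```bash
cat > plan.py <<'E'
from ik import *
from workcell import env
def plan(wps):
    """wps: list of (TCP,R); prints per segment row count and per-row values"""
    s=env.state(); x,R=np.array(s["ee_pos"]),Ro.from_euler("xyz",s["ee_rot"],degrees=True)
    print("now",np.round(s["qpos"],1).tolist(),np.round(x,1),np.round(s["ee_rot"],1),np.round(s["force"],1),round(s["gripper_width"],1))
    for x1,R1 in wps:
        rv=(R1*R.inv()).as_rotvec(degrees=True); d=x1-x; n=max(1,int(np.ceil(max(np.linalg.norm(d)/45,np.linalg.norm(rv)/8))))
        print("n",n,"turn",np.round(rv/90/n,4).tolist(),"shift",np.round(d/200/n,4).tolist(),"| end",np.round(x1,1),[np.round(q).tolist() for q in ik(x1,R1)])
        x,R=np.array(x1),R1
E
python3 - <<'E'
from plan import *
x,R=tool([549.6,47.1,10],5.4,0,70); z=R.apply([0,0,1])
plan([(x-110*z,R),(x,R)])
E
```

```text
now [-0.2, -9.9, 142.6, 29.9, 8.6, 55.9] [401.7  34.9 164.6] [-179.4  -40.     5.5] [-0.5  0.4  0.1] 91.5
n 3 turn [-0.009, 0.0734, -0.0015] shift [0.0521, 0.0019, -0.0049] | end [432.9  36.1 161.7] [[2.0, -1.0, 125.0, 2.0, 36.0, 86.0]]
n 3 turn [0.0, 0.0, 0.0] shift [0.0624, 0.0059, -0.1723] | end [470.4  39.6  58.3] [[3.0, 12.0, 130.0, 3.0, 18.0, 85.0]]
```

>>> send_rows --targets '[[[-0.0055,0.044,-0.001,0.031,0.001,-0.003,-1],[-0.0055,0.044,-0.001,0.031,0.001,-0.003,-1],[-0.0055,0.044,-0.001,0.031,0.001,-0.003,-1],[-0.0055,0.044,-0.001,0.031,0.001,-0.003,-1],[-0.0055,0.044,-0.001,0.031,0.001,-0.003,-1],[0,0,0,0,0,0,-1],[0,0,0,0,0,0,-1]]]'

```text
time_s: 4.0
ee_pos: [429.9, 37.1, 161.9]
ee_rot: [-179.8, -21.2, 5.4]
force: [0.5, 0.0, -0.9]
gripper_width: 91.2
gripper_force: 0.0
```

Run:
```python
from plan import *
from h import *
x,R=tool([549.6,47.1,10],5.4,0,70); plan([(x,R)])
s=env.state(); x=s["ee_pos"]; R=Ro.from_euler("xyz",s["ee_rot"],degrees=True)
im,d=optics.grab_frame("wrist"); i=optics.camera_info("wrist"); K=np.array(i["camera_matrix"]); M=np.array(i["mount"])
g=(im[...,1].astype(int)>im[...,0]+25)&(d>0)
v,u=np.nonzero(g); z=d[v,u]; c=np.stack([(u-K[0,2])*z/K[0,0],(v-K[1,2])*z/K[1,1],z],1)
W=R.apply(c@M[:3,:3].T+M[:3,3])+x
# handle top: z>100, far from axis
h=W[(W[:,2]>90)&(np.hypot(W[:,0]-549.6,W[:,1]-47)>58)&(W[:,0]<500)]
print(len(W),len(h)); 
for a in range(450,500,8):
    q=h[(h[:,0]>a)&(h[:,0]<a+8)]; print(a,len(q),np.round(q.min(0),1) if len(q) else "",np.round(q.max(0),1) if len(q) else "")
print([(r["conf"],r["at"]) for r in optics.place_of("wrist","jug_grip")], [(r["conf"],r["at"]) for r in optics.place_of("wrist","jug_spout")])
cv2.imwrite("pics/w1.png",im[...,::-1])
```

```text
now [2.4, -1.9, 126.4, 2.2, 34.4, 85.4] [429.9  37.1 161.9] [-179.8  -21.2    5.4] [ 0.5  0.  -0.9] 91.2
n 3 turn [-0.001, 0.0043, -0.0003] shift [0.0675, 0.0042, -0.1725] | end [470.4  39.6  58.3] [[3.0, 12.0, 130.0, 3.0, 18.0, 85.0]]
15360 982
450 0  
458 217 [458.4  32.1 109.3] [466.   46.8 114.2]
466 240 [466.   32.7 110.1] [474.   47.6 113.6]
474 234 [474.1  33.5 110. ] [482.   48.4 113.4]
482 234 [482.   34.1 109.8] [490.   49.2 113.3]
490 57 [490.   34.4 109.9] [492.8  49.5 113.1]
498 0  
[(0.62, [321.9, 243.0])] [(0.87, [323.1, 29.0])]
```

View pics/w1.png

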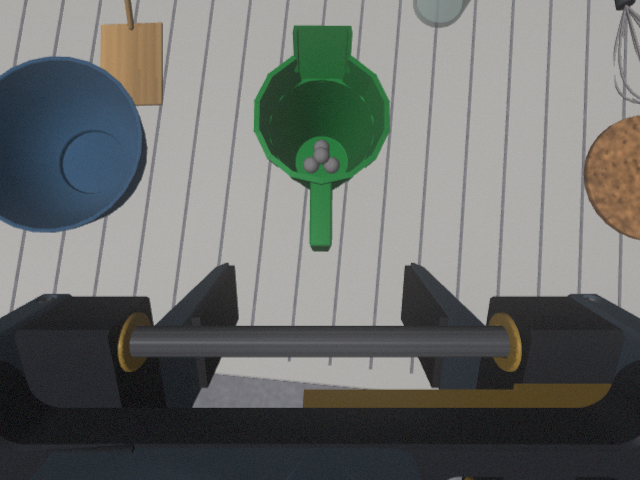

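The view shows the jug on the board at scene (348,271): about 110 mm tall, with four balls inside at wrist pixel ≈(320,157). The other jug at scene (250,127) is about 150 mm tall and stands on the worktop, so the board jug is the smaller one needed. Its handle is centred between the fingers at wrist (321,243).

>>> send_rows --targets '[[[-0.0006,0.0026,0,0.041,0.003,-0.104,-1],[-0.0006,0.0026,0,0.041,0.003,-0.104,-1],[-0.0006,0.0026,0,0.041,0.003,-0.104,-1],[-0.0006,0.0026,0,0.041,0.003,-0.104,-1],[-0.0006,0.0026,0,0.04,0.003,-0.103,-1],[0,0,0,0,0,0,-1],[0,0,0,0,0,0,-1]]]'

```text
time_s: 4.85
ee_pos: [469.1, 40.3, 57.1]
ee_rot: [-179.9, -19.8, 5.5]
force: [-0.2, -0.2, 0.8]
gripper_width: 91.1
gripper_force: 0.0
```

Run:
```python
from plan import *
plan([tool([549.6,47.1,10],5.4,0,70)])
```

```text
now [2.8, 12.0, 130.5, 3.2, 17.7, 84.5] [469.1  40.3  57.1] [-179.9  -19.8    5.5] [-0.2 -0.2  0.8] 91.1
n 1 turn [-0.0005, -0.0022, -0.0009] shift [0.0064, -0.0034, 0.0064] | end [470.4  39.6  58.3] [[3.0, 12.0, 130.0, 3.0, 18.0, 85.0]]
```

Close with firm force.

>>> send_rows --targets '[[[0,0,0,0.006,-0.002,0.006,1],[0,0,0,0,0,0,1],[0,0,0,0,0,0,1],[0,0,0,0,0,0,1],[0,0,0,0,0,0,1],[0,0,0,0,0,0,1],[0,0,0,0,0,0,1],[0,0,0,0,0,0,1],[0,0,0,0,0,0,1],[0,0,0,0,0,0,1]]]' --grip_force 45

```text
time_s: 5.85
ee_pos: [471.0, 40.0, 58.1]
ee_rot: [-179.9, -19.8, 5.5]
force: [0.4, 0.2, -0.1]
gripper_width: 15.6
gripper_force: 45.0
```

Run:
```python
from plan import *
w=[tool([549.6,47.1,110],5.4,0,70)]
for k in range(1,6):
    a=k/5; w.append(tool([549.6+a*(528-549.6),47.1+a*(118-47.1),110],5.4+a*84.6,0,70))
plan(w)
```

```text
now [2.8, 12.0, 130.2, 3.2, 17.9, 84.4] [471.   40.   58.1] [-179.9  -19.8    5.5] [ 0.4  0.2 -0.1] 15.6
n 3 turn [-0.0002, -0.0006, -0.0004] shift [-0.001, -0.0007, 0.167] | end [470.4  39.6 158.3] [[3.0, 3.0, 122.0, 2.0, 35.0, 86.0]]
n 3 turn [0.0, -0.0, 0.0627] shift [0.0021, -0.0143, 0.0] | end [471.7  31.1 158.3] [[-4.0, 4.0, 121.0, 14.0, 38.0, 54.0]]
n 3 turn [-0.0, 0.0, 0.0627] shift [0.0128, -0.0099, 0.0] | end [479.3  25.1 158.3] [[-9.0, 6.0, 118.0, 21.0, 44.0, 28.0]]
n 3 turn [0.0, 0.0, 0.0627] shift [0.0217, -0.0026, 0.0] | end [492.3  23.5 158.3] [[-11.0, 10.0, 114.0, 24.0, 51.0, 9.0]]
n 3 turn [0.0, -0.0, 0.0627] shift [0.0281, 0.0069, 0.0] | end [509.2  27.7 158.3] [[-11.0, 14.0, 108.0, 24.0, 58.0, -7.0]]
n 3 turn [0.0, 0.0, 0.0627] shift [0.0314, 0.0179, 0.0] | end [528.   38.4 158.3] [[-9.0, 18.0, 102.0, 22.0, 65.0, -20.0]]
```

>>> send_rows --targets '[[[0,0,0,0,0,0.04,1],[0,0,0,0,0,0.07,1],[0,0,0,0,0,0.1,1],[0,0,0,0,0,0.1,1],[0,0,0,0,0,0.1,1],[0,0,0,0,0,0.06,1],[0,0,0,0,0,0.03,1],[0,0,0,0,0,0,1],[0,0,0,0,0,0,1]]]'

```text
time_s: 6.75
ee_pos: [470.2, 40.0, 157.4]
ee_rot: [-179.9, -19.7, 5.5]
force: [0.5, -0.8, -2.0]
gripper_width: 15.7
gripper_force: 45.0
```

Run:
```python
from plan import *
from h import *
plan([])
im,d=optics.grab_frame("side"); cv2.imwrite("pics/s1.png",cv2.resize(im[120:360,160:480],(640,480))[...,::-1])
```

```text
now [2.8, 2.9, 121.8, 1.7, 35.6, 86.1] [470.2  40.  157.4] [-179.9  -19.7    5.5] [ 0.5 -0.8 -2. ] 15.7
```

View pics/s1.png

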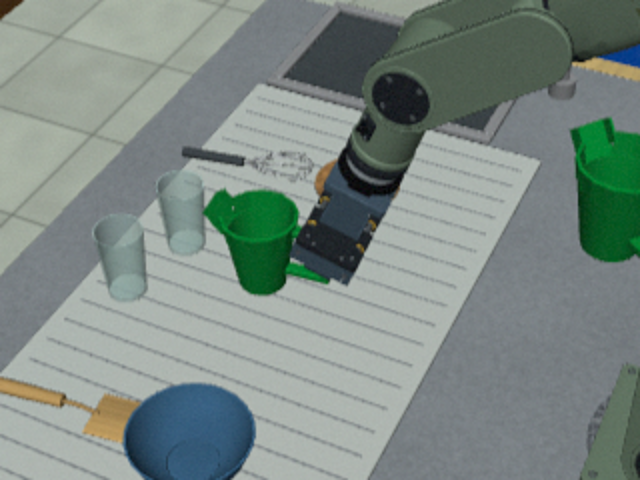

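The jug hangs upright in the grip at crop (262,240), clear of the board. Next I turn it toward the bowl.

>>> send_rows --targets '[[[0,0,0.03,0.001,-0.007,0,1],[0,0,0.05,0.002,-0.012,0,1],[0,0,0.0541,0.002,-0.012,0,1],[0,0,0.0541,0.002,-0.012,0,1],[0,0,0.0627,0.013,-0.01,0,1],[0,0,0.0627,0.013,-0.01,0,1],[0,0,0.0627,0.013,-0.01,0,1],[0,0,0.0627,0.022,-0.003,0,1],[0,0,0.0627,0.022,-0.003,0,1],[0,0,0.0627,0.022,-0.003,0,1]],[[0,0,0,0,0,0,1]]]'

```text
validation failed for argument at $.ta...
```

>>> send_rows --targets '[[[0,0,0.03,0.001,-0.007,0,1],[0,0,0.05,0.002,-0.012,0,1],[0,0,0.0541,0.002,-0.012,0,1],[0,0,0.0541,0.002,-0.012,0,1],[0,0,0.0627,0.013,-0.01,0,1],[0,0,0.0627,0.013,-0.01,0,1],[0,0,0.0627,0.013,-0.01,0,1],[0,0,0.0627,0.022,-0.003,0,1],[0,0,0.0627,0.022,-0.003,0,1],[0,0,0.0627,0.022,-0.003,0,1]]]'

```text
time_s: 7.8
ee_pos: [493.2, 23.1, 157.1]
ee_rot: [-179.9, -19.8, 56.5]
force: [-0.2, -0.1, -3.4]
gripper_width: 15.9
gripper_force: 45.0
```

>>> send_rows --targets '[[[0,0,0.0627,0.028,0.007,0,1],[0,0,0.0627,0.028,0.007,0,1],[0,0,0.0627,0.028,0.007,0,1],[0,0,0.0627,0.031,0.018,0,1],[0,0,0.0627,0.031,0.018,0,1],[0,0,0.04,0.02,0.012,0,1],[0,0,0.02,0.01,0.006,0,1],[0,0,0,0,0,0,1],[0,0,0,0,0,0,1]]]'

```text
time_s: 8.7
ee_pos: [528.2, 38.5, 157.7]
ee_rot: [-179.9, -19.8, 89.8]
force: [-0.4, 0.2, -2.6]
gripper_width: 15.7
gripper_force: 45.0
```

Run:
```python
from plan import *
w=[tool([528,118,110],90,0,70)]
# tilt with the lip path: (tilt, lip y, lip z)
for t,y,z in ((20,200,205),(40,212,170),(60,222,130),(75,230,105),(85,235,98),(95,237,95),(105,237,95)):
    j=lipjug([528,y,z],90,t); w.append(tool(j,90,t,70))
    RJ=Ro.from_euler("z",90,degrees=True)*Ro.from_euler("y",t,degrees=True)
    th=np.linspace(0,2*np.pi,60); C=np.concatenate([np.c_[30*np.cos(th),30*np.sin(th),0*th],np.c_[47.5*np.cos(th),47.5*np.sin(th),0*th+110]]); X=RJ.apply(C)+j
    print(t,"lowest",X[X[:,2].argmin()].round(), "over bowl lowest", X[X[:,1]>195][:,2].min().round() if (X[:,1]>195).any() else None)
plan(w)
```

```text
20 lowest [528. 130. 111.] over bowl lowest None
40 lowest [528. 114. 106.] over bowl lowest 179.0
60 lowest [528. 108. 103.] over bowl lowest 143.0
75 lowest [528. 113. 109.] over bowl lowest 120.0
85 lowest [528. 232. 114.] over bowl lowest 114.0
95 lowest [528. 236. 112.] over bowl lowest 112.0
105 lowest [528. 239. 111.] over bowl lowest 111.0
now [-9.4, 18.2, 101.6, 21.6, 65.2, -19.2] [528.2  38.5 157.7] [-179.9  -19.8   89.8] [-0.4  0.2 -2.6] 15.7
n 1 turn [0.0019, -0.0013, 0.0015] shift [-0.0012, -0.0003, 0.0032] | end [528.   38.4 158.3] [[-9.0, 18.0, 102.0, 22.0, 65.0, -20.0]]
n 3 turn [-0.0741, 0.0, 0.0] shift [0.0, 0.0081, 0.0599] | end [528.   43.3 194.3] [[3.0, 15.0, 97.0, 0.0, 68.0, 3.0]]
n 3 turn [-0.0741, 0.0, 0.0] shift [0.0, 0.0296, 0.0321] | end [528.   61.1 213.5] [[17.0, 17.0, 94.0, -20.0, 76.0, 23.0]]
n 3 turn [-0.0741, -0.0, 0.0] shift [0.0, 0.0566, 0.015] | end [528.   95.1 222.5] [[29.0, 24.0, 91.0, -34.0, 88.0, 38.0]]
n 2 turn [-0.0833, 0.0, 0.0] shift [0.0, 0.0907, 0.0117] | end [528.  131.3 227.2] [[37.0, 32.0, 87.0, -42.0, 99.0, 45.0]]
n 2 turn [-0.0556, 0.0, -0.0] shift [0.0, 0.0693, 0.0207] | end [528.  159.1 235.5] [[40.0, 37.0, 84.0, -46.0, 107.0, 47.0]]
n 2 turn [-0.0556, 0.0, 0.0] shift [0.0, 0.0676, 0.0202] | end [528.  186.1 243.6] [[43.0, 42.0, 81.0, -51.0, 114.0, 48.0]]
n 2 turn [-0.0556, 0.0, -0.0] shift [0.0, 0.0664, 0.0165] | end [528.  212.7 250.2] [[45.0, 47.0, 78.0, -56.0, 122.0, 48.0]]
```

>>> send_rows --targets '[[[-0.0555,0,0,0,0.006,0.045,1],[-0.0555,0,0,0,0.006,0.045,1],[-0.0555,0,0,0,0.006,0.045,1],[-0.0555,0,0,0,0.006,0.045,1],[-0.0555,0,0,0,0.022,0.024,1],[-0.0555,0,0,0,0.022,0.024,1],[-0.0555,0,0,0,0.022,0.024,1],[-0.0555,0,0,0,0.022,0.024,1],[0,0,0,0,0,0,1]]]'

```text
time_s: 9.6
ee_pos: [528.1, 63.5, 212.8]
ee_rot: [-180.0, 20.0, 90.1]
force: [0.3, -0.2, -2.5]
gripper_width: 15.9
gripper_force: 45.0
```

>>> send_rows --targets '[[[-0.0555,0,0,0,0.042,0.011,1],[-0.0555,0,0,0,0.042,0.011,1],[-0.0555,0,0,0,0.042,0.011,1],[-0.0555,0,0,0,0.042,0.011,1],[-0.0555,0,0,0,0.06,0.008,1],[-0.0555,0,0,0,0.06,0.008,1],[-0.0555,0,0,0,0.06,0.008,1],[0,0,0,0,0,0,1],[0,0,0,0,0,0,1]]]'

```text
time_s: 10.5
ee_pos: [528.5, 130.0, 226.3]
ee_rot: [-180.0, 54.9, 89.9]
force: [0.2, -0.1, -2.8]
gripper_width: 15.8
gripper_force: 45.0
```

Run:
```python
from plan import *
from h import *
w=[]
for t,y,z in ((75,230,105),(85,235,98),(95,237,95),(105,237,95)):
    w.append(tool(lipjug([528,y,z],90,t),90,t,70))
plan(w)
im,d=optics.grab_frame("side"); cv2.imwrite("pics/s2.png",cv2.resize(im[200:400,160:400],(720,600))[...,::-1])
```

```text
now [36.4, 31.9, 86.9, -41.7, 98.6, 44.6] [528.5 130.  226.3] [-180.    54.9   89.9] [ 0.2 -0.1 -2.8] 15.8
n 1 turn [-0.0006, -0.0003, 0.0015] shift [-0.0027, 0.0066, 0.0044] | end [528.  131.3 227.2] [[37.0, 32.0, 87.0, -42.0, 99.0, 45.0]]
n 2 turn [-0.0556, 0.0, -0.0] shift [0.0, 0.0693, 0.0207] | end [528.  159.1 235.5] [[40.0, 37.0, 84.0, -46.0, 107.0, 47.0]]
n 2 turn [-0.0556, 0.0, 0.0] shift [0.0, 0.0676, 0.0202] | end [528.  186.1 243.6] [[43.0, 42.0, 81.0, -51.0, 114.0, 48.0]]
n 2 turn [-0.0556, 0.0, -0.0] shift [0.0, 0.0664, 0.0165] | end [528.  212.7 250.2] [[45.0, 47.0, 78.0, -56.0, 122.0, 48.0]]
```

View pics/s2.png

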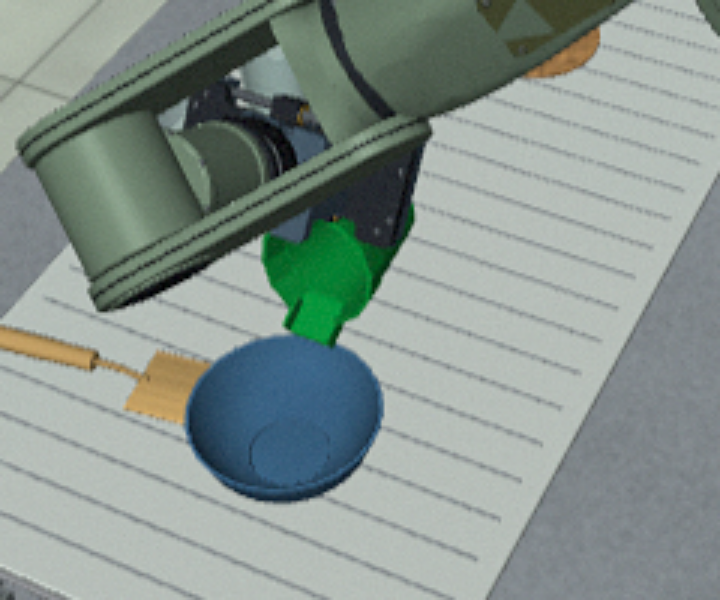

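The spout (crop (315,320)) hangs just inside the bowl's near rim, pointing at the bowl centre (285,415). I continue slowly.

>>> send_rows --targets '[[[-0.037,0,0,0,0.047,0.014,1],[-0.037,0,0,0,0.047,0.014,1],[-0.037,0,0,0,0.047,0.014,1],[-0.037,0,0,0,0.045,0.013,1],[-0.037,0,0,0,0.045,0.013,1],[-0.037,0,0,0,0.045,0.013,1],[0,0,0,0,0,0,1],[0,0,0,0,0,0,1],[0,0,0,0,0,0,1],[0,0,0,0,0,0,1]]]'

```text
time_s: 11.55
ee_pos: [528.7, 184.9, 244.2]
ee_rot: [179.3, 75.0, 89.2]
force: [0.3, 0.2, -2.2]
gripper_width: 16.2
gripper_force: 45.0
```

>>> send_rows --targets '[[[-0.037,0,0,0,0.044,0.011,1],[-0.037,0,0,0,0.044,0.011,1],[-0.037,0,0,0,0.044,0.011,1],[0,0,0,0,0,0,1],[0,0,0,0,0,0,1],[0,0,0,0,0,0,1],[0,0,0,0,0,0,1],[0,0,0,0,0,0,1],[0,0,0,0,0,0,1],[0,0,0,0,0,0,1]]]'

```text
time_s: 12.55
ee_pos: [528.7, 212.1, 250.0]
ee_rot: [178.6, 85.0, 88.6]
force: [-1.4, 0.0, -1.4]
gripper_width: 15.9
gripper_force: 45.0
```

Run:
```python
from plan import *
from h import *
plan([])
print([(round(r["conf"],2),np.round(r["at"]).tolist()) for r in (optics.grab_frame("side"),optics.place_of("side","ball0_center"))[1]])
im,d=optics.grab_frame("side"); a=cv2.resize(im[220:380,180:340],(400,400))
im,d=optics.grab_frame("scene"); print([(round(r["conf"],2),np.round(r["at"]).tolist()) for r in optics.place_of("scene","ball0_center")])
b=cv2.resize(im[220:380,360:520],(400,400)); cv2.imwrite("pics/s3.png",np.hstack([a,b])[...,::-1])
```

```text
now [45.1, 47.3, 78.1, -55.7, 121.7, 47.6] [528.7 212.1 250. ] [178.6  85.   88.6] [-1.4  0.  -1.4] 15.9
[(0.42, [248.0, 356.0])]
[(0.16, [315.0, 375.0])]
```

View pics/s3.png

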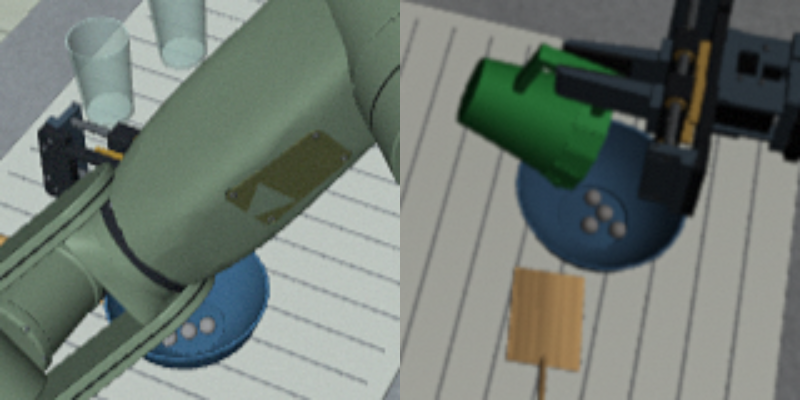

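All four balls lie in the bowl (right crop (593,197), (605,213), (590,225), (618,229)). I reverse the tilt.

>>> send_rows --targets '[[[0.0555,0,0,0,-0.066,-0.014,1],[0.0555,0,0,0,-0.066,-0.018,1],[0.0555,0,0,0,-0.068,-0.02,1],[0.0555,0,0,0,-0.068,-0.02,1],[0.0555,0,0,0,-0.069,-0.02,1],[0.0555,0,0,0,-0.069,-0.02,1],[0.0555,0,0,0,-0.06,-0.008,1],[0.0555,0,0,0,-0.06,-0.008,1],[0.0555,0,0,0,-0.06,-0.008,1],[0.0555,0,0,0,-0.042,-0.011,1],[0.0555,0,0,0,-0.042,-0.011,1]]]'

```text
time_s: 13.9
ee_pos: [528.2, 77.6, 218.6]
ee_rot: [180.0, 30.0, 89.9]
force: [0.7, -0.1, -2.2]
gripper_width: 15.6
gripper_force: 45.0
```

>>> send_rows --targets '[[[0.0555,0,0,0,-0.042,-0.011,1],[0.0555,0,0,0,-0.042,-0.011,1],[0.0555,0,0,0,-0.022,-0.024,1],[0.0555,0,0,0,-0.022,-0.024,1],[0.0555,0,0,0,-0.022,-0.024,1],[0.0555,0,0,0,-0.022,-0.024,1],[0.0555,0,0,0,-0.006,-0.045,1],[0.0555,0,0,0,-0.006,-0.045,1],[0.0555,0,0,0,-0.006,-0.045,1],[0.0555,0,0,0,-0.006,-0.045,1],[0,0,0,0,0,0,1],[0,0,0,0,0,0,1]]]'

```text
time_s: 15.1
ee_pos: [528.2, 38.5, 158.4]
ee_rot: [-179.8, -19.7, 89.8]
force: [0.7, -0.4, -0.9]
gripper_width: 15.8
gripper_force: 45.0
```

Run:
```python
from plan import *
from h import *
w=[tool([545,-80,110],90,0,70),tool([565,-284,110],90,0,70),tool([565,-284,30],90,0,70),tool([565,-284,16],90,0,70)]
plan(w)
for c in ("scene","side"):
    f=np.load(c+"0.npz"); im=f["im"].astype(int); g=(im[...,0]>im[...,2]+35)
    Q,u,v=pts(c,f["d"],g); Q=Q[(abs(Q[:,0]-565)<90)&(abs(Q[:,1]+284)<90)&(Q[:,2]>8)&(Q[:,2]<24)]; (cx,cy),r=cv2.minEnclosingCircle(Q[:,:2].astype(np.float32)); print(c,"mat",len(Q),cx,cy,r,Q.mean(0))
```

```text
now [-9.3, 18.1, 101.5, 21.5, 65.4, -19.1] [528.2  38.5 158.4] [-179.8  -19.7   89.8] [ 0.7 -0.4 -0.9] 15.8
n 5 turn [0.0006, -0.0004, 0.0003] shift [0.0168, -0.198, -0.0001] | end [ 545.  -159.6  158.3] [[-28.0, 25.0, 91.0, 18.0, 75.0, -34.0]]
n 5 turn [0.0, 0.0, 0.0] shift [0.02, -0.204, 0.0] | end [ 565.  -363.6  158.3] [[-41.0, 36.0, 71.0, 15.0, 87.0, -44.0]]
n 2 turn [0.0, 0.0, 0.0] shift [0.0, 0.0, -0.2] | end [ 565.  -363.6   78.3] [[-41.0, 39.0, 76.0, 15.0, 78.0, -46.0]]
n 1 turn [0.0, 0.0, 0.0] shift [0.0, 0.0, -0.07] | end [ 565.  -363.6   64.3] [[-41.0, 40.0, 77.0, 15.0, 77.0, -47.0]]
scene mat 1719 566.6021728515625 -285.0893249511719 65.31266784667969 [ 567.39864267 -284.51248419   17.78657647]
side mat 923 561.9903564453125 -284.5855712890625 69.85601806640625 [ 562.01490668 -281.96621902   15.66195258]
```

>>> send_rows --targets '[[[0,0,0,0.008,-0.1,0,1],[0,0,0,0.016,-0.19,0,1],[0,0,0,0.02,-0.2,0,1],[0,0,0,0.02,-0.2,0,1],[0,0,0,0.02,-0.2,0,1],[0,0,0,0.02,-0.2,0,1],[0,0,0,0.02,-0.2,0,1],[0,0,0,0.02,-0.2,0,1],[0,0,0,0.02,-0.2,0,1],[0,0,0,0.016,-0.18,0,1],[0,0,0,0.014,-0.1,0,1],[0,0,0,0.006,-0.04,0,1]]]'

```text
time_s: 16.3
ee_pos: [569.6, -364.3, 159.0]
ee_rot: [-179.9, -19.7, 89.9]
force: [0.2, -0.5, -1.9]
gripper_width: 15.7
gripper_force: 45.0
```

>>> send_rows --targets '[[[0,0,0,0,0,-0.06,1],[0,0,0,0,0,-0.1,1],[0,0,0,0,0,-0.1,1],[0,0,0,0,0,-0.08,1],[0,0,0,0,0,-0.05,1],[0,0,0,0,0,0,1],[0,0,0,0,0,0,1]]]'

```text
time_s: 17.0
ee_pos: [569.0, -362.7, 81.1]
ee_rot: [-180.0, -19.8, 89.9]
force: [-0.4, 0.1, -1.0]
gripper_width: 15.9
gripper_force: 45.0
```

Run:
```python
from plan import *
from h import *
plan([tool([565,-284,16],90,0,70)])
im,d=optics.grab_frame("side"); a=cv2.resize(im[120:280,260:420],(400,400))
im,d=optics.grab_frame("scene"); b=cv2.resize(im[170:330,130:290],(400,400)); cv2.imwrite("pics/s4.png",np.hstack([a,b])[...,::-1])
```

```text
now [-40.8, 39.4, 75.8, 15.2, 78.4, -45.6] [ 569.  -362.7   81.1] [-180.   -19.8   89.9] [-0.4  0.1 -1. ] 15.9
n 1 turn [0.0018, -0.0004, 0.0008] shift [-0.0201, -0.0042, -0.0836] | end [ 565.  -363.6   64.3] [[-41.0, 40.0, 77.0, 15.0, 77.0, -47.0]]
```

View pics/s4.png

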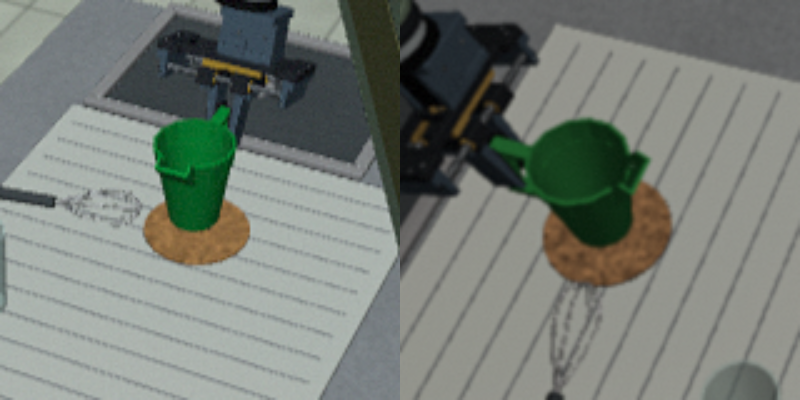

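The empty jug hangs upright over the mat (left crop (195,215) over the mat at (197,230); right crop (600,225)). I lower it until it touches.

>>> send_rows --targets '[[[0,0,0,-0.01,-0.002,-0.03,1],[0,0,0,-0.01,-0.002,-0.025,1],[0,0,0,0,0,-0.015,1],[0,0,0,0,0,-0.008,1],[0,0,0,0,0,-0.004,1],[0,0,0,0,0,0,1],[0,0,0,0,0,0,1]]]'

```text
time_s: 17.8
ee_pos: [564.8, -363.9, 64.3]
ee_rot: [-179.9, -19.8, 89.9]
force: [0.0, 0.3, -2.6]
gripper_width: 15.6
gripper_force: 45.0
```

>>> send_rows --targets '[[[0,0,0,0,0,-0.005,1],[0,0,0,0,0,0,1],[0,0,0,0,0,0,1]]]'

```text
time_s: 18.1
ee_pos: [564.8, -364.0, 64.1]
ee_rot: [-180.0, -19.8, 89.9]
force: [-1.9, -1.2, 5.7]
gripper_width: 15.5
gripper_force: 45.0
```

>>> send_rows --targets '[[[0,0,0,0,0,-0.005,1],[0,0,0,0,0,0,1],[0,0,0,0,0,0,1]]]'

```text
time_s: 18.4
ee_pos: [564.9, -364.0, 64.1]
ee_rot: [180.0, -19.8, 89.9]
force: [-1.4, -1.7, 8.5]
gripper_width: 16.1
gripper_force: 45.0
```

Contact is made, so I back off the 1 mm excess and open.

>>> send_rows --targets '[[[0,0,0,0,0,0.005,1],[0,0,0,0,0,0,1],[0,0,0,0,0,0,0.4],[0,0,0,0,0,0,-0.2],[0,0,0,0,0,0,-1],[0,0,0,0,0,0,-1],[0,0,0,0,0,0,-1],[0,0,0,0,0,0,-1],[0,0,0,0,0,0,-1],[0,0,0,0,0,0,-1],[0,0,0,0,0,0,-1]]]' --grip_force 10

```text
time_s: 19.5
ee_pos: [564.6, -363.8, 63.2]
ee_rot: [-179.9, -19.9, 89.9]
force: [0.4, 0.6, 0.1]
gripper_width: 84.8
gripper_force: 0.0
```

>>> send_rows --targets '[[[0,0,0,0,-0.034,0.094,-1],[0,0,0,0,-0.034,0.094,-1],[0,0,0,0,-0.034,0.094,-1],[0,0,0,0,-0.034,0.094,-1],[0,0,0,0,-0.034,0.094,-1],[0,0,0,0,-0.034,0.094,-1],[0,0,0,0,-0.034,0.15,-1],[0,0,0,0,0,0.15,-1],[0,0,0,0,0,0,-1],[0,0,0,0,0,0,-1]]]'

```text
time_s: 20.5
ee_pos: [564.7, -411.5, 236.4]
ee_rot: [-180.0, -19.8, 89.9]
force: [0.3, 0.6, -0.6]
gripper_width: 91.1
gripper_force: 0.0
```

Run:
```python
from h import *
im,d=optics.grab_frame("side"); cv2.imwrite("pics/s5.png",cv2.resize(im[100:460,100:540],(733,600))[...,::-1])
```

```text
(no output)
```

View pics/s5.png

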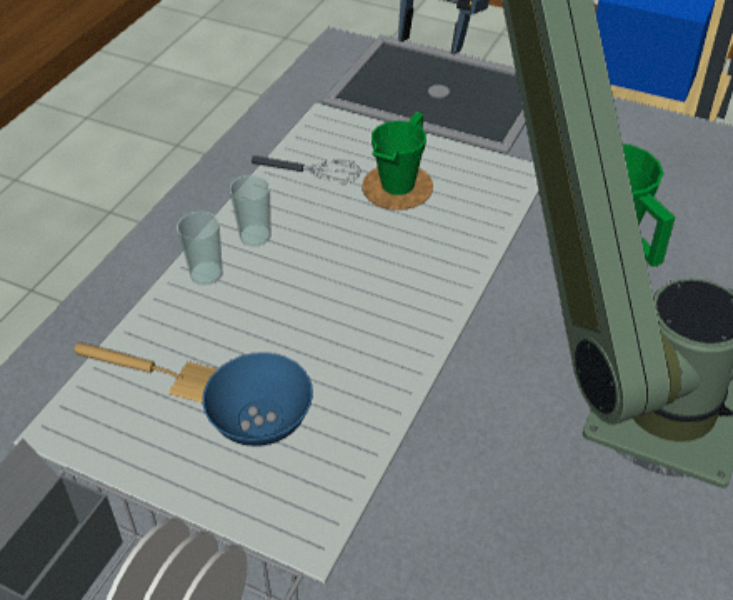

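The jug stands upright on the mat at (398,170), the four balls are in the bowl at (258,416), and the glasses, spatula, whisk and bowl look unmoved. I hand the job in.

```bash
python3 -c "
from workcell import env
print(env.job_done())"
```

```text
the job is handed in; nothing more can be done
None
```

The job is handed in at about 20 s: all four balls were poured into the bowl, the empty jug stands upright on the cork mat and is released, and nothing else looked moved in the last picture (no verdict was returned).

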